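Feed the next piston pin to the kit tray

TASK

On the engine bench, piston pins lie across a sloped wooden feed track. Take the pin that rests against the stop at the low end, so that the next pin rolls down to the stop, and lay it gently in the wooden vee rest of the kit tray that still has no pin.

Things in the scene. Friction and masses are not known exactly. Their poses are not given: they have to be found in the camera images.
- pin_end: Piston pin to take, lowest on the track, against the stop: steel cylinder, 30 mm diameter, 56 mm long, dark bore ends, 0.2 to 0.3 kg. Origin at its centre, y along its length (level, across the track). Its ends overhang the 44 mm wide floor by 6 mm each with free space beside them: grip the end faces from above, y to y. The next pin touches it uphill, so not across the diameter.
- pin_next: Next pin uphill, the same (30 mm diameter, 56 mm long), touching pin_end; a third lies behind it. Origin at its centre, y along its length. When pin_end is lifted off it rolls 30 mm down to the stop by itself. From 23 mm uphill of pin_end's centre the track has side guides 12 mm high, 62 mm apart.
- stop_seat (a point): Centre of a pin resting against the stop, 48 mm above the bench, on a fixed plywood track (208 mm long, 15 degree slope, floor 30 mm above the bench at the low end). x points level and uphill, y across the track (along the pins), z up. The stop is a steel lip 13 mm high, 40 mm wide, downhill of the pin.
- vee_seat (a point): Centre of a pin lying in the empty vee rest, 29 mm above the bench; y along rest and pin, z up. Wooden 90 degree vee, 50 mm long (y), open ends, mouth 48 mm wide (x), 32 mm above the bench. Fixed in a grey tray, 160 x 110 mm, rim 12 mm; upright piston, 74 mm diameter, top at 60 mm, axis 73 mm to +x. A like tray has a pin already; the two may swap places.
There are look-alikes about, which are no part of the job. What is shaped like the pin_end but orange is not meant.

How it is judged:
On the way:
1. the pin at the stop has been taken off the track and the next pin has rolled down to the stop (distance between pin_end and stop_seat above 0.06 m and distance between pin_next and stop_seat below 0.01 m), for 0.1 s.
At the end, for the whole second after the job is handed in: The pin taken from the stop lies at rest in the empty vee rest, along it (within 0.2 rad), its centre within 18 mm horizontally and 6 mm in height of the seat; the next pin is at rest against the stop, its centre within 10 mm of the stop seat (horizontal distance between pin_end and vee_seat below 0.018 m and z of pin_end in the frame of vee_seat between -0.006 and 0.006 m and angle between the y axis of pin_end and the y axis of vee_seat, either way round below 0.2 rad and linear speed of each of pin_end, pin_next below 0.02 m/s and distance between pin_next and stop_seat below 0.01 m); the robot touches nothing.
It fails at once if the pin is dropped or thrown into the rest (faster than 0.7 m/s within 40 mm of it) (distance between pin_end and vee_seat below 0.04 m and linear speed of pin_end above 0.7 m/s).
It also fails if it takes over 38 s, if anything falls off the work surface, if the arm or the gripper's body presses on something with over 40 N, if the wrist force passes 120 N, or if a joint passes its speed limit or range.

ROBOT

A 7-joint arm with a two-finger parallel gripper is mounted at the origin on the work surface. World frame = base frame: x ahead of the robot, y to its left, z up, the work surface at z = 0. Lengths are in m, angles in rad, forces in N, time in s.
With the tool pointing down it reaches from about 0.425 to 0.875 m from the base axis. Payload 9.9 kg.
Tool frame: the origin (TCP) lies at the very end of the fingers, on their centre line; the grasp point (between the pads) lies 19 mm behind it (r.pinch_z is the distance from the TCP to the grasp point, in m); z points along the fingers, y is the line along which they close (so a half turn about z gives the same grasp; the last joint's range is limited). The gripper opens to 85 mm and grips with 20 to 120 N. Pads are 22 mm wide; open, the fingers measure 114 mm over their backs; the gripper's body (76 mm by 85 mm) begins 54 mm behind the grasp point. The pads swing forward as they close: fully open they stand 13 mm farther back than shut.
Start: joints at [1.121, 0.576, 0.025, 1.437, -0.015, 1.129, -0.057], TCP at [0.241, -0.63, 0.231] pointing down, gripper open.
Joint ranges: [-2.76, 2.76], [-0.34, 2.15], [-1.52, 1.57], [0.19, 2.46], [-1.09, 4.23], [0.17, 1.99], [-2.82, 2.82]. Speed limits (rad/s): [2.22, 2.22, 3.01, 3.01, 3.14, 3.14, 3.14].

INTERFACE

Orientations are given as a rotation vector (axis times angle).
In Python, from station import r gives the robot as it stands.
- The arm moves only by the tool apply_moves, never from a script. Its argument "series" is a list of rows, each an object of numbers: "tx", "ty", "tz": the shift along the tool's x, y, z in cm; "rx", "ry", "rz": the turn, a rotation vector about the tool's x, y, z in rad; "hand": the closure in counts, from 0 (fully open) to 255 (shut). In form: [{"tx": .., "ty": .., "tz": .., "rx": .., "ry": .., "rz": .., "hand": ..}, ...]. A call has 1 to 5 rows; each row shifts and turns the commanded pose from where the row before left it, along the tool's axes as they then stand; what a row does not reach is not made up. A row lasts 1/10 s, in which the tool goes at most 50 mm and 8.59 degrees, less where a joint would pass 70% of its speed; a pose out of reach is approached as far as the arm can. A call with a gripper value outside its range is refused whole. The fingers move at their own pace and stop on an object; "newtons" is the grip in N (left out, the last holds). Time passes only in rows, so rows that do not move let the fingers close. It gives the time, the measured TCP pose, the force, the opening and the grip force at its end, in the units of the state.
- r.sense(): the state, without advancing time (a new reading comes with each control period).
- r.grab_frame(name): name is "scene" or "top" or "wrist"; returns a dict with "color" (420x560x3 uint8, blue, green, red), "depth" (420x560 float32, m along the optical axis (not along the pixel's ray), 0 where there is no reading), "camera_matrix" (3x3 intrinsics, pixels), "R" (3x3) and "t" (3): a world point X has camera coordinates R X + t; the wrist camera has in their place "hand_eye" (4x4, takes a point from camera to tool coordinates, whose origin is the TCP and whose axes are the flange's). Camera axes: x right, y down, z forward; pixel columns grow to the right and rows downward; lengths in m; the calibration is good to about 2 mm. The wrist camera is an equidistant fisheye: a pixel r from the principal point sees the ray r / f radians off the axis. A picture is of the moment at which its call begins: read the wrist's pose just before it.
- r.sign_off(): hands the job in; it is judged then, once.
Trained networks look in the newest picture that a camera, given by its name, has taken for a name from the list of things; names that differ only in an ending like _2 or _b are one class to them, and where a whole thing is asked for, a point or a joint stands for the part that bears it (a point fixed in the world has none). Each returns a list of dicts, best first, with "confidence" (0 to 1); they miss things now and then, are a little off and sometimes report something else, mostly with a low value. They report only what shows in the picture. A call takes as long as a camera call. They do not tell look-alikes from the thing itself.
- r.search_frame(camera, name): "location" ([x, y, z] in m, in world coordinates, good to about 4 mm: the middle of the surface that is visible of it).
- r.masks_of(camera, name): "mask" (420x560 bool, what is visible of it).
The state is a dict: "time": time; "joint_pos": joint angles; "joint_vel": joint speeds; "joint_efforts": joint torques, N m; "eef_pos": TCP position; "tcp_rot": TCP orientation; "wrist_force": force on the tool from outside, world axes, zero at the start; "wrist_torque": the same for the moment, N m; "opening": finger opening in m; "gripper_force": force on a finger pad.
Only numpy, scipy, OpenCV 4.12 (cv2) and the standard library are available. Lean on these libraries where they do the work, as an engineer would, in place of code of your own. Each camera call takes 0.05 s, during which the arm holds its last target. There are 200 camera calls.

## Working session

There is one attempt and no reset: what is moved stays moved. The work goes in short steps, Python scripts to look and compute and a tool call to move; the robot and the scene stay as the last step left them, time stands still between calls to the robot, and variables do not carry over. Pictures are saved under pics/ and viewed, at most 10 in all, crops included, and the job is handed in when it is done.

Besides the shell and the picture viewer there is one more tool, called by a JSON object that holds its "method" and its "body". apply_moves: Moves the arm, as the interface text tells. Its arguments: {"type":"object","properties":{"series":{"type":"array"},"newtons":{"type":"number"}},"required":["series"]}

```bash
mkdir -p pics
cat > h.py <<'E'
import numpy as np,cv2
from station import r
def world(f,mask_or_px):
    K=f["camera_matrix"];d=f["depth"]
    v,u=np.nonzero(mask_or_px); z=d[v,u]; k=z>0; u,v,z=u[k],v[k],z[k]
    P=np.c_[(u-K[0,2])/K[0,0]*z,(v-K[1,2])/K[1,1]*z,z]
    return (P-f["t"])@f["R"]
E
python3 - <<'E'
from h import *
s=r.sense();print(s["time"],s["eef_pos"],s["tcp_rot"])
ims=[]
for c in("scene","top"):
    f=r.grab_frame(c);cv2.imwrite(f"pics/{c}0.png",f["color"]);np.savez(f"{c}0.npz",**f)
    for n in("pin_end","stop_seat","vee_seat"):
        for x in r.search_frame(c,n)[:8]:
            p=x["location"];q=f["R"]@p+f["t"];q=f["camera_matrix"]@q
            print(c,n,round(x["confidence"],2),np.round(p,3),(q[:2]/q[2]).astype(int))
E
```

```text
0.0 [ 0.24130226 -0.62993218  0.23046569] [-3.08766527e+00 -5.71178970e-01  5.68948728e-04]
scene pin_end 0.68 [0.372 0.084 0.024] [390 219]
scene pin_end 0.61 [0.49  0.041 0.06 ] [341 233]
scene stop_seat 0.94 [0.537 0.167 0.064] [402 281]
scene vee_seat 0.88 [ 0.684 -0.232  0.015] [148 257]
top pin_end 0.92 [0.363 0.076 0.027] [214 301]
top pin_end 0.84 [0.473 0.046 0.06 ] [229 236]
top vee_seat 0.86 [ 0.662 -0.242  0.013] [385 134]
top vee_seat 0.31 [0.488 0.066 0.07 ] [216 227]
```

View pics/top0.png

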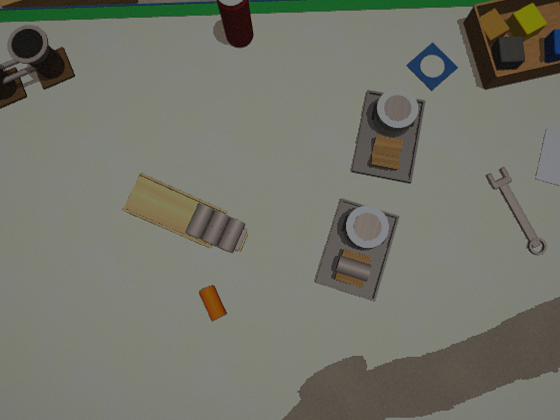

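View pics/scene0.png

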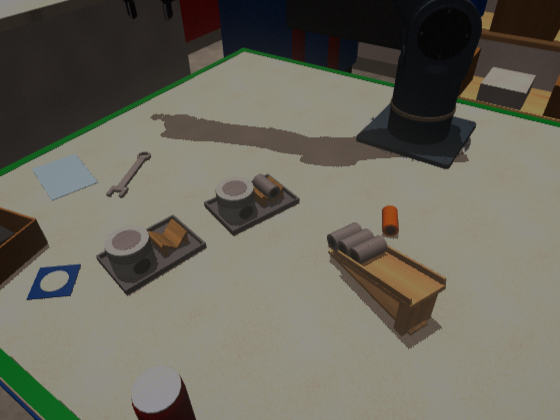

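The top view shows the three track pins at about (200,220), (216,228) and (232,235), with the low end and steel lip on the right at (245,240). 

Look-alikes for pin_end:
- orange cylinder at (213,302)
- pin lying in the other tray at (353,266)
- the two uphill pins

I choose (232,235). The empty vee is at (387,153), in the tray whose piston is at (398,110).

Run:
```python
from h import *
f=dict(np.load("top0.npz"));c=f["color"]
cv2.imwrite("pics/crop0.png",np.hstack([cv2.resize(np.clip(c[165:265,115:265]*2.0,0,255).astype(np.uint8),(400,400*100//150),interpolation=2),cv2.resize(np.clip(c[85:185,345:430]*2.0,0,255).astype(np.uint8),(300,266),interpolation=2)]))
def reg(v0,v1,u0,u1):
    m=np.zeros((420,560),bool);m[v0:v1,u0:u1]=1;return world(f,m)
P=reg(160,262,110,262);T=P[P[:,2]>.022]
b=cv2.minAreaRect((T[:,:2]*1000).astype(np.float32));print("track rect",b)
# axis: long side
bx=cv2.boxPoints(b)/1000;e=[bx[1]-bx[0],bx[2]-bx[1]];a=max(e,key=np.linalg.norm);a/=np.linalg.norm(a)
if a@(np.array([.53,.16])-np.array([.47,.04]))<0:a=-a
n=np.array([-a[1],a[0]]);c0=np.array(b[0])/1000
print("uphill",a,np.arctan2(a[1],a[0]))
s=(T[:,:2]-c0)@a;w=(T[:,:2]-c0)@n
for lo in np.arange(-.13,.13,.005):
    k=(s>=lo)&(s<lo+.005)&(abs(w)<.02)
    if k.any():print(round(lo+.0025,4),k.sum(),np.round(np.median(T[k,2]),4),np.round(np.percentile(w[(s>=lo)&(s<lo+.005)],[2,98]),3))
print("c0",c0)
P=reg(85,188,345,430)
Q=P[(P[:,2]>.05)];pc,rad=cv2.minEnclosingCircle((Q[:,:2]*1000).astype(np.float32));print("piston",pc,rad,np.median(Q[:,2]))
V=reg(133,172,366,408)
V=V[(V[:,2]>.013)];pcv=np.array(pc)/1000;V=V[np.linalg.norm(V[:,:2]-pcv,axis=1)>.043]
bv=cv2.minAreaRect((V[:,:2]*1000).astype(np.float32));print("vee",bv,V[:,:2].mean(0),np.percentile(V[:,2],[2,50,98]))
t=P[(P[:,2]>.005)];print("tray",cv2.minAreaRect((t[:,:2]*1000).astype(np.float32)))
d=pcv-np.array(bv[0])/1000;print("vee->piston",np.linalg.norm(d),np.arctan2(d[1],d[0]))
```

```text
track rect ((510.9352722167969, 118.17935943603516), (205.20448303222656, 70.1460952758789), 65.6322021484375)
uphill [0.41259277 0.9109156 ] 1.1454978
-0.1025 31 0.0406 [-0.018  0.019]
-0.0975 86 0.0419 [-0.021  0.023]
-0.0925 81 0.057 [-0.027  0.027]
-0.0875 71 0.061 [-0.026  0.028]
-0.0825 70 0.063 [-0.026  0.027]
-0.0775 63 0.0626 [-0.027  0.028]
-0.0725 57 0.0601 [-0.027  0.027]
-0.0675 80 0.0572 [-0.026  0.027]
-0.0625 84 0.0667 [-0.026  0.028]
-0.0575 68 0.0693 [-0.032  0.032]
-0.0525 73 0.0703 [-0.033  0.033]
-0.0475 65 0.07 [-0.034  0.034]
-0.0425 52 0.0674 [-0.033  0.034]
-0.0375 84 0.0677 [-0.034  0.033]
-0.0325 84 0.0749 [-0.032  0.033]
-0.0275 73 0.078 [-0.033  0.034]
-0.0225 69 0.0784 [-0.034  0.034]
-0.0175 61 0.0774 [-0.033  0.034]
-0.0125 48 0.0736 [-0.034  0.034]
-0.0075 11 0.0547 [-0.034  0.034]
-0.0025 67 0.0542 [-0.033  0.034]
0.0025 67 0.0552 [-0.033  0.033]
0.0075 70 0.0563 [-0.033  0.034]
0.0125 67 0.0569 [-0.034  0.034]
0.0175 75 0.0587 [-0.033  0.033]
0.0225 68 0.0605 [-0.033  0.034]
0.0275 69 0.0617 [-0.033  0.034]
0.0325 70 0.0632 [-0.033  0.033]
0.0375 77
[... 191 characters left out ...]
0675 69 0.0726 [-0.033  0.034]
0.0725 74 0.0739 [-0.033  0.033]
0.0775 73 0.0752 [-0.033  0.034]
0.0825 70 0.0764 [-0.034  0.033]
0.0875 72 0.078 [-0.033  0.033]
0.0925 72 0.0793 [-0.033  0.034]
0.0975 76 0.0806 [-0.032  0.033]
0.1025 23 0.0808 [-0.031  0.029]
c0 [0.51093527 0.11817936]
piston (694.6878051757812, -254.774658203125) 37.46405029296875 0.05967238999815399
vee ((624.2432250976562, -238.14382934570312), (50.06048583984375, 56.596824645996094), 76.84469604492188) [ 0.62572535 -0.23819411] [0.01347357 0.02382122 0.03265799]
tray ((660.1360473632812, -246.71463012695312), (110.63130950927734, 161.85733032226562), 76.88587188720703)
vee->piston 0.07238109788382746 -0.2318388549741708
```

View pics/crop0.png

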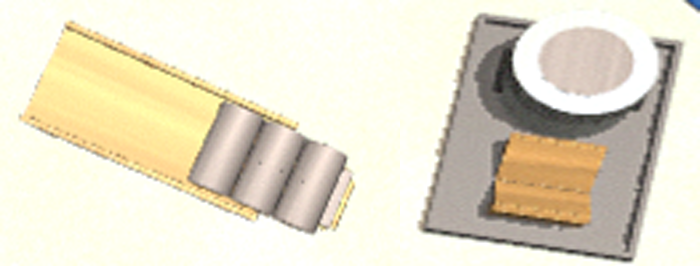

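{"method": "apply_moves", "body": {"series": [{"tx": 3.6, "ty": -1.6}, {"tx": 3.6, "ty": -1.6}, {"tx": 3.6, "ty": -1.6}, {"tx": 3.6, "ty": -1.6}, {"tx": 3.6, "ty": -1.6}]}}

```text
invalid input
```

{"method": "apply_moves", "body": {"series": [{"tx": 3.6, "ty": -1.6}, {"tx": 3.6, "ty": -1.6}, {"tx": 3.6, "ty": -1.6}, {"tx": 3.6, "ty": -1.6}, {"tx": 3.6, "ty": -1.6}]}}

```text
invalid input
```

{"method": "apply_moves", "body": {"series": [{"tx": 1, "ty": -3.8}, {"tx": 1, "ty": -3.8}, {"tx": 1, "ty": -3.8}, {"tx": 1, "ty": -3.8}, {"tx": 1, "ty": -3.8}]}}

```text
invalid input
```

{"method": "apply_moves", "body": {"series": [{"tx": 1, "ty": -3.8}, {"tx": 1, "ty": -3.8}, {"tx": 1, "ty": -3.8}, {"tx": 1, "ty": -3.8}, {"tx": 1, "ty": -3.8}]}}

```text
invalid input
```

{"method": "apply_moves", "body": {"series": [{"rz": -0.14}, {"rz": -0.14}, {"rz": -0.14}, {"rz": -0.14}, {"rz": -0.14}]}}

```text
invalid input
```

All fields are probably required.

{"method": "apply_moves", "body": {"series": [{"tx": 3.6, "ty": -1.6, "tz": 0, "rx": 0, "ry": 0, "rz": 0, "hand": 0}, {"tx": 3.6, "ty": -1.6, "tz": 0, "rx": 0, "ry": 0, "rz": 0, "hand": 0}, {"tx": 3.6, "ty": -1.6, "tz": 0, "rx": 0, "ry": 0, "rz": 0, "hand": 0}, {"tx": 3.6, "ty": -1.6, "tz": 0, "rx": 0, "ry": 0, "rz": 0, "hand": 0}, {"tx": 3.6, "ty": -1.6, "tz": 0, "rx": 0, "ry": 0, "rz": 0, "hand": 0}]}}

```text
time: 0.9
eef_pos: [0.3819, -0.4901, 0.2314]
tcp_rot: [3.089, 0.571, 0.0]
wrist_force: [0.1, -0.3, -0.5]
opening: 0.0858
gripper_force: 0.0
```

{"method": "apply_moves", "body": {"series": [{"tx": 3.6, "ty": -1.6, "tz": 0, "rx": 0, "ry": 0, "rz": 0, "hand": 0}, {"tx": 3.6, "ty": -1.6, "tz": 0, "rx": 0, "ry": 0, "rz": 0, "hand": 0}, {"tx": 3.6, "ty": -1.6, "tz": 0, "rx": 0, "ry": 0, "rz": 0, "hand": 0}, {"tx": 3.6, "ty": -1.6, "tz": 0, "rx": 0, "ry": 0, "rz": 0, "hand": 0}, {"tx": 3.6, "ty": -1.6, "tz": 0, "rx": 0, "ry": 0, "rz": 0, "hand": 0}]}}

```text
time: 1.4
eef_pos: [0.5214, -0.3509, 0.2315]
tcp_rot: [3.089, 0.571, 0.0]
wrist_force: [1.0, -0.3, 0.3]
opening: 0.0856
gripper_force: 0.0
```

{"method": "apply_moves", "body": {"series": [{"tx": 1, "ty": -3.8, "tz": 0, "rx": 0, "ry": 0, "rz": 0, "hand": 0}, {"tx": 1, "ty": -3.8, "tz": 0, "rx": 0, "ry": 0, "rz": 0, "hand": 0}, {"tx": 1, "ty": -3.8, "tz": 0, "rx": 0, "ry": 0, "rz": 0, "hand": 0}, {"tx": 1, "ty": -3.8, "tz": 0, "rx": 0, "ry": 0, "rz": 0, "hand": 0}, {"tx": 1, "ty": -3.8, "tz": 0, "rx": 0, "ry": 0, "rz": 0, "hand": 0}]}}

```text
time: 1.9
eef_pos: [0.4988, -0.1553, 0.2315]
tcp_rot: [3.089, 0.571, 0.001]
wrist_force: [0.5, 0.4, 1.0]
opening: 0.0856
gripper_force: 0.0
```

{"method": "apply_moves", "body": {"series": [{"tx": 1, "ty": -3.8, "tz": 0, "rx": 0, "ry": 0, "rz": 0, "hand": 0}, {"tx": 1, "ty": -3.8, "tz": 0, "rx": 0, "ry": 0, "rz": 0, "hand": 0}, {"tx": 1, "ty": -3.8, "tz": 0, "rx": 0, "ry": 0, "rz": 0, "hand": 0}, {"tx": 1, "ty": -3.8, "tz": 0, "rx": 0, "ry": 0, "rz": 0, "hand": 0}, {"tx": 1, "ty": -3.8, "tz": 0, "rx": 0, "ry": 0, "rz": 0, "hand": 0}]}}

```text
time: 2.4
eef_pos: [0.4776, 0.04, 0.2316]
tcp_rot: [3.089, 0.571, 0.001]
wrist_force: [1.2, 0.4, 0.0]
opening: 0.0857
gripper_force: 0.0
```

{"method": "apply_moves", "body": {"series": [{"tx": 0, "ty": 0, "tz": 0, "rx": 0, "ry": 0, "rz": -0.14, "hand": 0}, {"tx": 0, "ty": 0, "tz": 0, "rx": 0, "ry": 0, "rz": -0.14, "hand": 0}, {"tx": 0, "ty": 0, "tz": 0, "rx": 0, "ry": 0, "rz": -0.14, "hand": 0}, {"tx": 0, "ty": 0, "tz": 0, "rx": 0, "ry": 0, "rz": -0.14, "hand": 0}, {"tx": 0, "ty": 0, "tz": 0, "rx": 0, "ry": 0, "rz": -0.14, "hand": 0}]}}

```text
time: 2.9
eef_pos: [0.4779, 0.0385, 0.2315]
tcp_rot: [2.701, 1.604, 0.0]
wrist_force: [-0.8, -0.3, 1.0]
opening: 0.0852
gripper_force: 0.0
```

```bash
cat >> h.py <<'E'
from scipy.spatial.transform import Rotation as Ro
PIN=np.array([.4775,.0444,.048]);PY=-.4253
VEE=np.array([.6239,-.2382,.029]);VY=-1.800
def to(p,yaw):
    s=r.sense();R=Ro.from_rotvec(s["tcp_rot"]).as_matrix()
    d=(np.array(p)-s["eef_pos"])@R*100
    y=np.arctan2(R[1,1],R[0,1]);print("t",round(s["time"],2),"eef",np.round(s["eef_pos"],4),"cm",np.round(d,2),"rz",round(-((yaw-y+np.pi/2)%np.pi-np.pi/2),3),"zaxis",np.round(R[:,2],3),"j",np.round(s["joint_pos"],2),"F",np.round(s["wrist_force"],1),s["opening"],s["gripper_force"])
E
python3 - <<'E'
from h import *
to(PIN+[0,0,-.015],PY)
f=r.grab_frame("wrist");cv2.imwrite("pics/w1.png",f["color"]);np.savez("w1.npz",**f)
print(f["hand_eye"].round(3),f["camera_matrix"])
E
```

```text
t 2.9 eef [0.4779 0.0385 0.2315] cm [ 0.5  -0.32 19.85] rz -0.074 zaxis [ 0. -0. -1.] j [ 0.02  0.29 -0.26  1.93  0.09  0.93 -0.79] F [-0.8 -0.3  1. ] 0.0851664945197912 0.0
[[ 0.    -0.959 -0.283  0.073]
 [ 1.    -0.     0.    -0.002]
 [-0.    -0.283  0.959 -0.141]
 [ 0.     0.     0.     1.   ]] [[325.1922621    0.         277.94210648]
 [  0.         325.1922621  211.76653616]
 [  0.           0.           1.        ]]
```

View pics/w1.png

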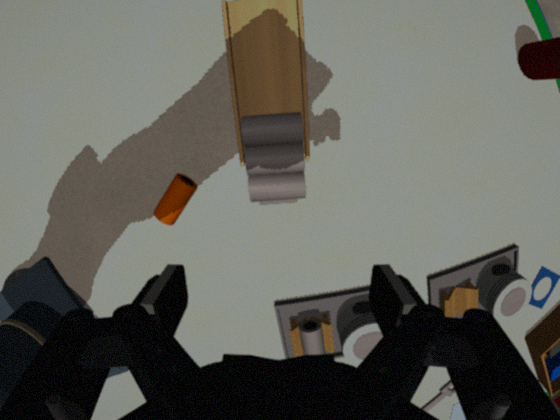

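The wrist view shows pin_end, the lowest of the three, at (277,185) with the others above it at (275,155) and (275,128). The orange look-alike is off at (175,200). I'll align and descend partway.

{"method": "apply_moves", "body": {"series": [{"tx": 0.5, "ty": -0.3, "tz": 1, "rx": 0, "ry": 0, "rz": -0.074, "hand": 0}, {"tx": 0, "ty": 0, "tz": 2.5, "rx": 0, "ry": 0, "rz": 0, "hand": 0}, {"tx": 0, "ty": 0, "tz": 2.5, "rx": 0, "ry": 0, "rz": 0, "hand": 0}, {"tx": 0, "ty": 0, "tz": 2.5, "rx": 0, "ry": 0, "rz": 0, "hand": 0}, {"tx": 0, "ty": 0, "tz": 1.5, "rx": 0, "ry": 0, "rz": 0, "hand": 0}]}}

```text
time: 3.45
eef_pos: [0.4771, 0.0441, 0.1299]
tcp_rot: [-2.647, -1.691, 0.002]
wrist_force: [0.4, 0.7, 0.3]
opening: 0.0859
gripper_force: 0.0
```

```bash
cat >> h.py <<'E'
def wpts(f,s):
    K=f["camera_matrix"];v,u=np.mgrid[0:420,0:560];x=(u-K[0,2])/K[0,0];y=(v-K[1,2])/K[1,1];th=np.hypot(x,y)
    k=np.tan(np.minimum(th,1.4))/np.maximum(th,1e-9);z=f["depth"];P=np.stack([x*k*z,y*k*z,z],-1)
    ok=(z>0)&(th<1.2);H=f["hand_eye"];T=P@H[:3,:3].T+H[:3,3]
    return T@Ro.from_rotvec(s["tcp_rot"]).as_matrix().T+s["eef_pos"],ok
E
python3 - <<'E'
from h import *
to(PIN+[0,0,-.015],PY)
s=r.sense();f=r.grab_frame("wrist")
cv2.imwrite("pics/w2.png",f["color"])
W,ok=wpts(f,s);P=W[ok]
a=np.array([np.cos(1.1455),np.sin(1.1455)]);n=np.array([-a[1],a[0]])
q=P[:,:2]-PIN[:2];S=q@a;N=q@n
k=(abs(S)<.06)&(abs(N)<.05)&(P[:,2]>.02)&(P[:,2]<.085)
S,N,Z=S[k],N[k],P[k,2]
for lo in np.arange(-.03,.04,.004):
    m=(S>=lo)&(S<lo+.004)&(abs(N)<.015)
    if m.any():print(round(lo+.002,3),m.sum(),round(np.median(Z[m]),4))
m=(Z>.05)&(abs(S)<.01);print("N ext",np.percentile(N[m],[0,1,3,50,97,99,100]).round(4),m.sum())
# axis direction from pin end: ridge points
m=(abs(S)<.013)&(Z>.05)&(abs(N)<.035)
B=np.c_[S[m],N[m],np.ones(m.sum())]
from scipy.optimize import least_squares
g=least_squares(lambda p:np.hypot((S[m]-p[0]-p[1]*N[m]),Z[m]-p[2])-.015,[0,0,.048],loss="soft_l1",f_scale=.001).x;print("fit s,slope,z",g.round(4))
E
```

```text
t 3.45 eef [0.4771 0.0441 0.1299] cm [0.05 0.04 9.69] rz -0.009 zaxis [-0.001 -0.    -1.   ] j [-0.01  0.43 -0.25  2.06  0.17  0.67 -0.81] F [0.4 0.7 0.3] 0.08591168105892345 0.0
-0.02 90 0.0393
-0.012 94 0.0559
-0.008 186 0.0592
-0.004 220 0.061
0.0 238 0.0613
0.004 270 0.0608
0.008 299 0.059
0.012 260 0.0552
0.016 117 0.0629
0.02 224 0.0665
0.024 256 0.0684
0.028 288 0.0691
0.032 312 0.0689
0.036 315 0.0673
0.04 353 0.0634
N ext [-0.0281 -0.0275 -0.0263 -0.0002  0.0258  0.0269  0.0275] 2229
fit s,slope,z [-0.0003 -0.0012  0.0464]
```

{"method": "apply_moves", "body": {"series": [{"tx": 0, "ty": 0, "tz": 2.2, "rx": 0, "ry": 0, "rz": 0, "hand": 0}, {"tx": 0, "ty": 0, "tz": 2.2, "rx": 0, "ry": 0, "rz": 0, "hand": 0}, {"tx": 0, "ty": 0, "tz": 2.2, "rx": 0, "ry": 0, "rz": 0, "hand": 0}, {"tx": 0, "ty": 0, "tz": 1.6, "rx": 0, "ry": 0, "rz": 0, "hand": 0}, {"tx": 0, "ty": 0, "tz": 1.4, "rx": 0, "ry": 0, "rz": 0, "hand": 0}]}}

```text
time: 4.0
eef_pos: [0.478, 0.0443, 0.035]
tcp_rot: [2.647, 1.691, 0.0]
wrist_force: [-0.8, 0.6, -0.5]
opening: 0.0853
gripper_force: 0.0
```

{"method": "apply_moves", "body": {"series": [{"tx": 0, "ty": 0, "tz": 0, "rx": 0, "ry": 0, "rz": 0, "hand": 60}, {"tx": 0, "ty": 0, "tz": 0, "rx": 0, "ry": 0, "rz": 0, "hand": 80}, {"tx": 0, "ty": 0, "tz": 0, "rx": 0, "ry": 0, "rz": 0, "hand": 140}, {"tx": 0, "ty": 0, "tz": 0, "rx": 0, "ry": 0, "rz": 0, "hand": 255}, {"tx": 0, "ty": 0, "tz": 0, "rx": 0, "ry": 0, "rz": 0, "hand": 255}], "newtons": 45}}

```text
time: 4.5
eef_pos: [0.4784, 0.0443, 0.0364]
tcp_rot: [2.645, 1.694, 0.003]
wrist_force: [-1.2, 0.4, 7.2]
opening: 0.055
gripper_force: 48.7
```

{"method": "apply_moves", "body": {"series": [{"tx": 0, "ty": 0, "tz": -1.5, "rx": 0, "ry": 0, "rz": 0, "hand": 255}, {"tx": 0, "ty": 0, "tz": -2.5, "rx": 0, "ry": 0, "rz": 0, "hand": 255}, {"tx": 0, "ty": 0, "tz": -3, "rx": 0, "ry": 0, "rz": 0, "hand": 255}, {"tx": 0, "ty": 0, "tz": -3, "rx": 0, "ry": 0, "rz": 0, "hand": 255}, {"tx": 0, "ty": 0, "tz": -2, "rx": 0, "ry": 0, "rz": 0, "hand": 255}]}}

```text
time: 5.0
eef_pos: [0.4779, 0.0444, 0.1576]
tcp_rot: [2.645, 1.694, 0.003]
wrist_force: [-0.0, -0.3, -2.7]
opening: 0.0554
gripper_force: 49.3
```

Run:
```python
from h import *
s=r.sense();f=r.grab_frame("wrist");cv2.imwrite("pics/w3.png",f["color"])
to(VEE+[0,0,.105],VY)
```

```text
t 5.05 eef [0.4792 0.0446 0.1599] cm [-19.64  24.96   2.65] rz 1.368 zaxis [ 0.005  0.001 -1.   ] j [ 0.01  0.38 -0.27  2.03  0.15  0.74 -0.79] F [ 2.1 -0.1  0.5] 0.05556165919360219 49.335612058639526
```

View pics/w3.png

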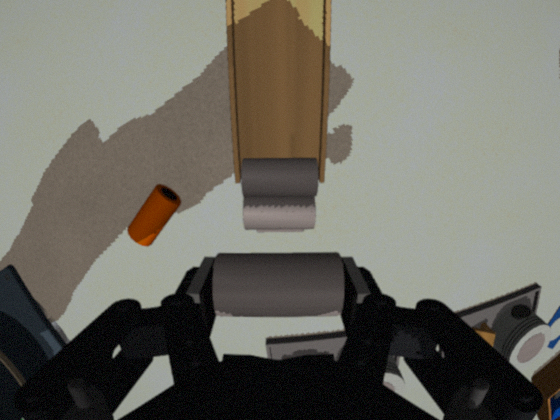

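The pin is held level between the pads at (278,283), and the next pin has rolled down to the stop at (280,212). Now I'll carry it to the vee.

{"method": "apply_moves", "body": {"series": [{"tx": -2.4, "ty": 3.1, "tz": 0, "rx": 0, "ry": 0, "rz": 0, "hand": 255}, {"tx": -2.5, "ty": 3.1, "tz": 0, "rx": 0, "ry": 0, "rz": 0, "hand": 255}, {"tx": -2.4, "ty": 3.1, "tz": 0, "rx": 0, "ry": 0, "rz": 0, "hand": 255}, {"tx": -2.5, "ty": 3.1, "tz": 0, "rx": 0, "ry": 0, "rz": 0, "hand": 255}, {"tx": -2.4, "ty": 3.1, "tz": 0, "rx": 0, "ry": 0, "rz": 0, "hand": 255}]}}

```text
time: 5.55
eef_pos: [0.5676, -0.133, 0.1551]
tcp_rot: [-2.645, -1.694, 0.001]
wrist_force: [1.4, 0.1, -2.5]
opening: 0.0553
gripper_force: 49.2
```

{"method": "apply_moves", "body": {"series": [{"tx": -2.5, "ty": 3.1, "tz": 0, "rx": 0, "ry": 0, "rz": 0, "hand": 255}, {"tx": -2.4, "ty": 3.1, "tz": 0, "rx": 0, "ry": 0, "rz": 0, "hand": 255}, {"tx": -2.5, "ty": 3.2, "tz": 0, "rx": 0, "ry": 0, "rz": 0, "hand": 255}, {"tx": 0, "ty": 0, "tz": 0, "rx": 0, "ry": 0, "rz": 0.13, "hand": 255}, {"tx": 0, "ty": 0, "tz": 0, "rx": 0, "ry": 0, "rz": 0.13, "hand": 255}]}}

```text
time: 6.05
eef_pos: [0.6215, -0.2396, 0.1542]
tcp_rot: [-2.847, -1.326, 0.002]
wrist_force: [-0.5, 1.1, -2.9]
opening: 0.0553
gripper_force: 49.3
```

{"method": "apply_moves", "body": {"series": [{"tx": 0, "ty": 0, "tz": 0, "rx": 0, "ry": 0, "rz": 0.14, "hand": 255}, {"tx": 0, "ty": 0, "tz": 0, "rx": 0, "ry": 0, "rz": 0.14, "hand": 255}, {"tx": 0, "ty": 0, "tz": 0, "rx": 0, "ry": 0, "rz": 0.14, "hand": 255}, {"tx": 0, "ty": 0, "tz": 0, "rx": 0, "ry": 0, "rz": 0.14, "hand": 255}, {"tx": 0, "ty": 0, "tz": 0, "rx": 0, "ry": 0, "rz": 0.14, "hand": 255}]}}

```text
time: 6.55
eef_pos: [0.6216, -0.2376, 0.1548]
tcp_rot: [-3.129, -0.272, 0.001]
wrist_force: [-0.1, -0.2, -2.2]
opening: 0.055
gripper_force: 49.3
```

{"method": "apply_moves", "body": {"series": [{"tx": 0, "ty": 0, "tz": 0, "rx": 0, "ry": 0, "rz": 0.14, "hand": 255}, {"tx": 0, "ty": 0, "tz": 0, "rx": 0, "ry": 0, "rz": 0.14, "hand": 255}, {"tx": 0, "ty": 0, "tz": 0, "rx": 0, "ry": 0, "rz": 0.13, "hand": 255}, {"tx": 0, "ty": 0, "tz": 0, "rx": 0, "ry": 0, "rz": 0, "hand": 255}]}}

```text
time: 6.95
eef_pos: [0.6217, -0.2374, 0.1548]
tcp_rot: [3.12, -0.364, -0.002]
wrist_force: [-1.5, 0.6, -2.3]
opening: 0.0552
gripper_force: 49.3
```

Run:
```python
from h import *
from scipy.optimize import least_squares
s=r.sense();f=r.grab_frame("wrist");cv2.imwrite("pics/w4.png",f["color"])
W,ok=wpts(f,s);R=Ro.from_rotvec(s["tcp_rot"]).as_matrix()
T=(W-s["eef_pos"])@R
k=ok&(abs(T[...,1])<.022)&(abs(T[...,0])<.03)&(T[...,2]<.03)&(T[...,2]>-.045)
t=T[k];g=least_squares(lambda p:np.hypot(t[:,0]-p[0]-p[2]*t[:,1],t[:,2]-p[1]-p[3]*t[:,1])-.015,[0,-.012,0,0],loss="soft_l1",f_scale=.001).x
print("pin in tool x,z,slopes",g.round(4),k.sum())
# vee in view
q=(W-VEE)[...,:2];a=np.array([np.cos(-.229),np.sin(-.229)]);n=np.array([-a[1],a[0]])
S=q@a;N=q@n;Z=W[...,2];k=ok&(abs(S)<.035)&(abs(N)<.035)&(Z>.012)&(Z<.04)
print("vee pts",k.sum())
for lo in np.arange(-.032,.032,.004):
    m=k&(S>=lo)&(S<lo+.004)
    if m.sum()>5:print(round(lo+.002,3),m.sum(),round(np.median(Z[m]),4),np.percentile(N[m],[2,98]).round(4))
to(VEE-np.r_[R[:,:2]@[g[0],0][:2],0][:3]+[0,0,g[1]],VY)
```

```text
pin in tool x,z,slopes [-0.003  -0.01    0.0053  0.0025] 6588
vee pts 2890
-0.026 110 0.0279 [-0.0233  0.0232]
-0.022 275 0.0294 [-0.024  0.023]
-0.018 320 0.0259 [-0.0232  0.0231]
-0.014 310 0.0218 [-0.0236  0.0234]
-0.01 319 0.0179 [-0.0238  0.0235]
-0.006 263 0.0138 [-0.0231  0.0228]
-0.002 14 0.0124 [-0.0236  0.0153]
0.006 59 0.0126 [-0.0229  0.0225]
0.01 190 0.0151 [-0.0239  0.0233]
0.014 203 0.0191 [-0.0231  0.0236]
0.018 231 0.0228 [-0.0237  0.0234]
0.022 230 0.0274 [-0.0235  0.0237]
0.026 303 0.0291 [-0.0238  0.0236]
0.03 63 0.0271 [-0.0237  0.0234]
t 7.0 eef [ 0.6217 -0.2374  0.1548] cm [ 0.54  0.02 13.58] rz 0.002 zaxis [-0.001  0.    -1.   ] j [ 0.21  0.63  0.15  1.56 -0.11  0.95 -1.41] F [-0.8  0.1 -1.4] 0.055102937227629115 49.311802983284
```

View pics/w4.png

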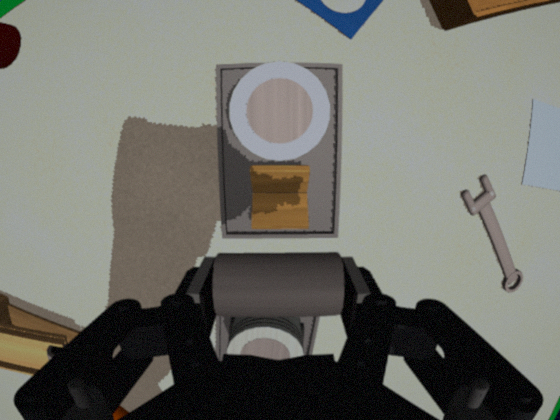

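The empty vee is straight ahead at (280,198) with its groove parallel to the held pin at (278,283). The piston is at (278,112).

{"method": "apply_moves", "body": {"series": [{"tx": 0.6, "ty": 0, "tz": 2.5, "rx": 0, "ry": 0, "rz": 0, "hand": 255}, {"tx": 0, "ty": 0, "tz": 3, "rx": 0, "ry": 0, "rz": 0, "hand": 255}, {"tx": 0, "ty": 0, "tz": 3, "rx": 0, "ry": 0, "rz": 0, "hand": 255}, {"tx": 0, "ty": 0, "tz": 2.2, "rx": 0, "ry": 0, "rz": 0, "hand": 255}, {"tx": 0, "ty": 0, "tz": 1.2, "rx": 0, "ry": 0, "rz": 0, "hand": 255}]}}

```text
time: 7.5
eef_pos: [0.6267, -0.2387, 0.034]
tcp_rot: [-3.12, 0.355, 0.005]
wrist_force: [-0.7, -0.5, -3.1]
opening: 0.0549
gripper_force: 49.3
```

{"method": "apply_moves", "body": {"series": [{"tx": 0, "ty": 0, "tz": 0.4, "rx": 0, "ry": 0, "rz": 0, "hand": 255}, {"tx": 0, "ty": 0, "tz": 0.2, "rx": 0, "ry": 0, "rz": 0, "hand": 255}, {"tx": 0, "ty": 0, "tz": 0.0, "rx": 0, "ry": 0, "rz": 0, "hand": 255}]}}

```text
time: 7.8
eef_pos: [0.6284, -0.2394, 0.0312]
tcp_rot: [3.121, -0.36, 0.002]
wrist_force: [0.7, -0.3, -2.7]
opening: 0.0554
gripper_force: 49.3
```

Run:
```python
from h import *
to(VEE+[0,0,-.01],VY)
```

```text
t 7.8 eef [ 0.6284 -0.2394  0.0312] cm [-0.47 -0.02  1.22] rz -0.0 zaxis [ 0.001 -0.    -1.   ] j [ 0.23  0.78  0.12  1.65 -0.13  0.72 -1.39] F [ 0.7 -0.3 -2.7] 0.055361505363899645 49.295005202293396
```

{"method": "apply_moves", "body": {"series": [{"tx": 0, "ty": 0, "tz": 0.3, "rx": 0, "ry": 0, "rz": 0, "hand": 255}, {"tx": 0, "ty": 0, "tz": 0.3, "rx": 0, "ry": 0, "rz": 0, "hand": 255}, {"tx": 0, "ty": 0, "tz": 0.2, "rx": 0, "ry": 0, "rz": 0, "hand": 255}, {"tx": 0, "ty": 0, "tz": 0, "rx": 0, "ry": 0, "rz": 0, "hand": 255}]}}

```text
time: 8.2
eef_pos: [0.6277, -0.239, 0.0221]
tcp_rot: [-3.121, 0.361, 0.001]
wrist_force: [0.2, -0.4, -2.4]
opening: 0.0547
gripper_force: 49.3
```

{"method": "apply_moves", "body": {"series": [{"tx": 0, "ty": 0, "tz": 0.1, "rx": 0, "ry": 0, "rz": 0, "hand": 255}, {"tx": 0, "ty": 0, "tz": 0, "rx": 0, "ry": 0, "rz": 0, "hand": 255}]}}

```text
time: 8.4
eef_pos: [0.6278, -0.2392, 0.0212]
tcp_rot: [3.121, -0.361, -0.0]
wrist_force: [0.4, -1.1, -2.3]
opening: 0.0552
gripper_force: 49.3
```

{"method": "apply_moves", "body": {"series": [{"tx": 0, "ty": 0, "tz": 0.1, "rx": 0, "ry": 0, "rz": 0, "hand": 255}, {"tx": 0, "ty": 0, "tz": 0, "rx": 0, "ry": 0, "rz": 0, "hand": 255}]}}

```text
time: 8.6
eef_pos: [0.6278, -0.2391, 0.0202]
tcp_rot: [-3.121, 0.361, 0.0]
wrist_force: [-0.1, -0.1, -2.3]
opening: 0.0548
gripper_force: 49.3
```

{"method": "apply_moves", "body": {"series": [{"tx": 0, "ty": 0, "tz": 0.1, "rx": 0, "ry": 0, "rz": 0, "hand": 255}, {"tx": 0, "ty": 0, "tz": 0, "rx": 0, "ry": 0, "rz": 0, "hand": 255}]}}

```text
time: 8.8
eef_pos: [0.6278, -0.2392, 0.0192]
tcp_rot: [-3.121, 0.361, 0.0]
wrist_force: [-0.5, -0.0, -1.9]
opening: 0.0553
gripper_force: 49.3
```

{"method": "apply_moves", "body": {"series": [{"tx": 0, "ty": 0, "tz": 0.1, "rx": 0, "ry": 0, "rz": 0, "hand": 255}, {"tx": 0, "ty": 0, "tz": 0, "rx": 0, "ry": 0, "rz": 0, "hand": 255}]}}

```text
time: 9.0
eef_pos: [0.6277, -0.2392, 0.0181]
tcp_rot: [-3.121, 0.361, 0.0]
wrist_force: [0.6, -0.5, -3.3]
opening: 0.055
gripper_force: 49.3
```

{"method": "apply_moves", "body": {"series": [{"tx": 0, "ty": 0, "tz": 0.1, "rx": 0, "ry": 0, "rz": 0, "hand": 255}, {"tx": 0, "ty": 0, "tz": 0, "rx": 0, "ry": 0, "rz": 0, "hand": 255}]}}

```text
time: 9.2
eef_pos: [0.6279, -0.2392, 0.0176]
tcp_rot: [-3.121, 0.361, -0.0]
wrist_force: [-1.8, 0.7, 2.1]
opening: 0.0551
gripper_force: 49.7
```

{"method": "apply_moves", "body": {"series": [{"tx": 0, "ty": 0, "tz": 0.1, "rx": 0, "ry": 0, "rz": 0, "hand": 255}, {"tx": 0, "ty": 0, "tz": 0, "rx": 0, "ry": 0, "rz": 0, "hand": 255}]}}

```text
time: 9.4
eef_pos: [0.6279, -0.2392, 0.0175]
tcp_rot: [-3.121, 0.361, -0.001]
wrist_force: [-4.1, 1.9, 11.5]
opening: 0.0549
gripper_force: 51.0
```

Contact is made at the expected height. I'll release partway, keeping the fingers inside the tray rim, then rise.

{"method": "apply_moves", "body": {"series": [{"tx": 0, "ty": 0, "tz": -0.1, "rx": 0, "ry": 0, "rz": 0, "hand": 255}, {"tx": 0, "ty": 0, "tz": 0, "rx": 0, "ry": 0, "rz": 0, "hand": 75}, {"tx": 0, "ty": 0, "tz": 0, "rx": 0, "ry": 0, "rz": 0, "hand": 50}, {"tx": 0, "ty": 0, "tz": 0, "rx": 0, "ry": 0, "rz": 0, "hand": 40}, {"tx": 0, "ty": 0, "tz": 0, "rx": 0, "ry": 0, "rz": 0, "hand": 40}]}}

```text
time: 9.9
eef_pos: [0.6279, -0.2392, 0.0172]
tcp_rot: [3.121, -0.361, -0.0]
wrist_force: [0.2, 0.3, -0.1]
opening: 0.0718
gripper_force: 0.0
```

{"method": "apply_moves", "body": {"series": [{"tx": 0, "ty": 0, "tz": -1, "rx": 0, "ry": 0, "rz": 0, "hand": 40}, {"tx": 0, "ty": 0, "tz": -2.5, "rx": 0, "ry": 0, "rz": 0, "hand": 40}, {"tx": 0, "ty": 0, "tz": -4, "rx": 0, "ry": 0, "rz": 0, "hand": 40}, {"tx": 0, "ty": 0, "tz": -4, "rx": 0, "ry": 0, "rz": 0, "hand": 40}, {"tx": 0, "ty": 0, "tz": -3, "rx": 0, "ry": 0, "rz": 0, "hand": 40}]}}

```text
time: 10.4
eef_pos: [0.6284, -0.2395, 0.1658]
tcp_rot: [3.12, -0.361, 0.004]
wrist_force: [0.2, 0.3, -0.2]
opening: 0.0718
gripper_force: 0.0
```

Run:
```python
from h import *
from scipy.optimize import least_squares
s=r.sense();f=r.grab_frame("wrist");g=r.grab_frame("scene")
cv2.imwrite("pics/end.png",np.clip(np.hstack([cv2.resize(f["color"],(400,300)),cv2.resize(g["color"][120:330,80:420],(400,300))])*1.5,0,255).astype(np.uint8))
W,ok=wpts(f,s);a=np.array([np.cos(-.229),np.sin(-.229)]);n=np.array([-a[1],a[0]])
q=(W-VEE)[...,:2];S=q@a;N=q@n;Z=W[...,2];k=ok&(abs(S)<.012)&(abs(N)<.03)&(Z>.03)&(Z<.06)
p=least_squares(lambda p:np.hypot(S[k]-p[0]-p[1]*N[k],Z[k]-p[2]-p[3]*N[k])-.015,[0,0,.029,0],loss="soft_l1",f_scale=.001).x
print("pin in vee",p.round(4),k.sum(),np.percentile(N[k],[1,99]))
P=world(g,np.ones((420,560),bool));a=np.array([np.cos(1.1455),np.sin(1.1455)]);q=P[:,:2]-PIN[:2];S=q@a;N=q@[-a[1],a[0]]
m=(abs(N)<.02)
for lo in np.arange(-.02,.05,.005):
    j=m&(S>=lo)&(S<lo+.005)&(P[:,2]>.02)&(P[:,2]<.1)
    if j.any():print(round(lo+.0025,4),P[j,2].max().round(4))
print(s["wrist_force"])
```

```text
pin in vee [ 0.0014 -0.0033  0.0274  0.0027] 1637 [-0.02642398  0.02774786]
-0.0125 0.0597
-0.0075 0.0628
-0.0025 0.0644
0.0025 0.0647
0.0075 0.0622
0.0125 0.0631
0.0175 0.0686
0.0225 0.0708
0.0275 0.0716
0.0325 0.0725
0.0375 0.0695
0.0425 0.0661
0.0475 0.0474
0.0525 0.0482
[ 0.20229632  0.32998747 -0.15341352]
```

View pics/end.png

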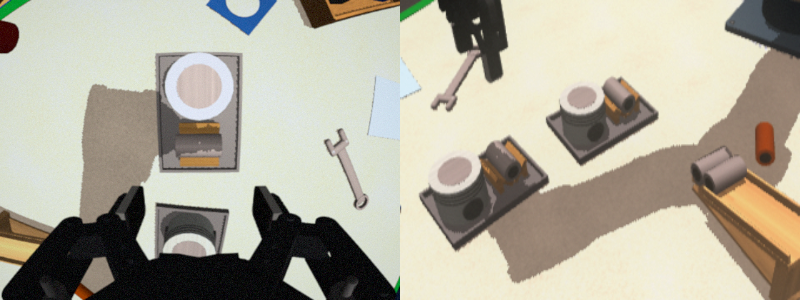

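The pin lies in the vee at (198,145) in the left half, about 1 mm from the seat and straight. The two remaining pins sit at the stop, at (705,165) in the right half. The arm is clear, so I'll hand in.

```bash
python3 -c "
from station import r
print(r.sign_off())"
```

```text
the job is handed in; nothing more can be done
None
```

The pin from the stop now lies along the empty vee rest, about 1 mm from the seat by camera; the next pin has rolled down to the stop. The job was handed in with the arm clear of everything, at about 10.5 s of the 38 s allowed; the hand-in call returned no verdict.

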